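# Set the towel-folding gauge to the blue notch

## Robot

A 6-joint arm with a two-finger parallel gripper is mounted at the origin on the work surface. World frame = base frame: x ahead of the robot, y to its left, z up, the work surface at z = 0. Lengths are in mm, angles in rad, forces in N, time in s.
With the tool pointing down it reaches from about 350 to 775 mm from the base axis. Payload 7.3 kg.
Tool frame: the origin (TCP) lies at the very end of the fingers, on their centre line; the grasp point (between the pads) lies 19 mm behind it; z points along the fingers, y is the line along which they close (so a half turn about z gives the same grasp; the last joint's range is limited). The gripper opens to 92 mm and grips with 3 to 60 N. Pads are 19 mm wide; open, the fingers measure 130 mm over their backs; the gripper's body (75 mm by 190 mm) begins 47 mm behind the grasp point.
Start: joints at [1.033, 0.342, 1.524, -0, 1.275, -0.146], TCP at [200.46, 485.243, 226.741] pointing down, gripper open.
Joint ranges: [-2.53, 2.53], [-0.77, 2.02], [0.04, 2.7], [-1, 4.14], [0.28, 2.66], [-3.11, 3.11]. Speed limits (rad/s): [2.57, 2.57, 3.14, 3.14, 3.14, 3.14].

## Interface

Orientations are given as [roll, pitch, yaw] about the fixed x, y, z axes, in that order (R = Rz(yaw) Ry(pitch) Rx(roll)).
In Python, from plant import * gives the robot as it stands.
- The arm moves only by the tool arm_command, never from a script. Its arguments are lists of equal length, an entry for each row: "gripper": the finger opening in mm, from 0 to 91.8; "dp": the shift along the tool's x, y, z in units of 25 mm (1.0 is 25 mm), a list of three; "twist": the turn about the tool's z in units of 5 degrees (1.0 is 5 degrees). A call has exactly 5 rows; each row shifts and turns the commanded pose from where the row before left it, along the tool's axes as they then stand; what a row does not reach is not made up. A row lasts 1/8 s, in which the tool goes at most 62.5 mm and 10.7 degrees, less where a joint would pass 70% of its speed; a pose out of reach is approached as far as the arm can. A call is refused whole if a number of a shift passes 1 or a number of a turn 1, either way. A call with a gripper value outside its range is refused whole. The fingers move at their own pace and stop on an object; the grip force is fixed at half the most. Time passes only in rows, so rows that do not move let the fingers close, or fill a call up. It gives the time, the measured TCP pose, the force, the opening and the grip force at its end, in the units of the state.
- get_obs(): the state, without advancing time (a new reading comes with each control period).
- capture(name): name is "scene" or "side" or "wrist"; returns the picture (420x560x3 uint8, red, green, blue); there is no depth.
- get_calibration(name): a dict with "mtx" (3x3 intrinsics, pixels), "position" and "attitude" of the camera in the world; the wrist camera has in their place "mount" (4x4, takes a point from camera to tool coordinates, whose origin is the TCP and whose axes are the flange's). Camera axes: x right, y down, z forward; pixel columns grow to the right and rows downward; lengths in mm; the calibration is good to about 2 mm. A picture is of the moment at which its call begins: read the wrist's pose just before it. get_calibration takes no time and is no camera call.
- close_job(): hands the job in; it is judged then, once.
The state is a dict: "time": time; "joint_positions": joint angles; "dq": joint speeds; "tau": joint torques, N m; "tool_pos": TCP position; "tcp_rot": TCP orientation; "contact_force": force on the tool from outside, world axes, zero at the start; "moment": the same for the moment, N m; "grip_width": finger opening in mm; "finger_force": force on a finger pad.
Only numpy, scipy, OpenCV 4.12 (cv2) and the standard library are available. Lean on these libraries where they do the work, as an engineer would, in place of code of your own. Each camera call takes 0.05 s, during which the arm holds its last target. There are 200 camera calls.

## Task

On the laundry counter, change the width of the towel-folding gauge: squeeze the red lever against the grey post to free the white stop, and keep it squeezed while you slide the stop along its rail until it stands at the notch marked by the blue tag. Then let go, so that the stop locks in that notch, and leave it there.

Things in the scene. Friction and masses are not known exactly. Their poses are not given: they have to be found in the camera images.
- stop_grip (a point): Squeeze point, 100 mm up, between grey post and red lever (both 28 mm wide along y, tops 118 mm up). Axes: x from post to lever, y along rail, z up. Outer faces here: post x = -16.5 mm; lever +31 at rest (+35 at its top), +23 when freed, +15.5 fully in. Straddle both, opened 75 mm or more, centred here (at most 3 mm off towards the lever), close along x; about 32 mm remain. Moves with the stop.
- lever (a joint): Angle of the red lever, rad: 0 at rest, its pawl in a notch (stop locked); about 0.18 when the pawl is just clear of the notches (it also rests there if let go between two notches); 0.34 fully squeezed. Its spring needs 3 N at first, 8 N fully squeezed, at the squeeze point; grip with 20 N or more.
- blue_tag: Flat blue tag, 28 x 26 x 4 mm, on the base plate beside the notch to use; axes as stop_grip. Origin: centre of its underside, 6 mm up, 47.5 mm in x from stop_grip's path. The stop is right when level with it along y. Notches are 50 mm apart; the stop starts in the untagged middle one, with two tagged ones each side (blue, yellow, green, orange in any order). Locked, the stop has 10 mm play each way.
- gauge: The folding gauge, fixed to the counter: aluminium base plate 120 x 320 x 6 mm with a rail along y. Origin: counter level under the middle of the rail; axes as stop_grip. The white stop slides only along y (about 2 N): saddle 60 x 60 mm, top 47 mm up, with a low fence (59 mm up) reaching 155 mm to the -x side. The grey end blocks are 46 mm high.

How it is judged (in metres and radians):
On the way, in this order (a step that is already met when the one before it is completed fails the run):
1. the red lever is squeezed, with the stop still away from the blue tag (value of joint lever above 0.14 rad and not (y of stop_grip in the frame of blue_tag between -0.03 and 0.03 m)), for 0.1 s.
2. the lever is still squeezed as the stop arrives at the blue tag (within 16 mm along the rail) (value of joint lever above 0.14 rad and y of stop_grip in the frame of blue_tag between -0.016 and 0.016 m), for 0.05 s.
At the end, for the whole second after the job is handed in: The stop stands at the blue tag (within 14 mm along the rail) with the lever sprung back (under 0.06 rad), so that its pawl is locked in that notch (y of stop_grip in the frame of blue_tag between -0.014 and 0.014 m and value of joint lever between -0.06 and 0.06 rad); the robot touches nothing.
It fails at once if the lever is let go in another notch on the way, instead of being kept squeezed (distance of stop_grip from where it was at the start of the episode above 0.025 m and not (y of stop_grip in the frame of blue_tag between -0.03 and 0.03 m) and value of joint lever below 0.1 rad).
It also fails if it takes over 29 s, if anything falls off the work surface, if the arm or the gripper's body presses on something with over 40 N, if the wrist force passes 120 N, or if a joint passes its speed limit or range.

## Working session

There is one attempt and no reset: what is moved stays moved. The work goes in short steps, Python scripts to look and compute and a tool call to move; the robot and the scene stay as the last step left them, time stands still between calls to the robot, and variables do not carry over. Pictures are saved under pics/ and viewed, at most 10 in all, crops included, and the job is handed in when it is done.

Besides the shell and the picture viewer there is one more tool, called as name([rows], argument=value, ...), one row to a line, values as JSON. arm_command: Moves the arm, as the interface text tells. Its arguments: {"type":"object","properties":{"gripper":{"type":"array"},"dp":{"type":"array"},"twist":{"type":"array"}},"required":["gripper","dp","twist"]}

```bash
mkdir -p pics
python3 - <<'E'
from plant import *
import cv2,json
o=get_obs();print({k:o[k] for k in('time','tool_pos','tcp_rot','grip_width')})
for n in("scene","side","wrist"):
    im=capture(n);cv2.imwrite(f"pics/{n}0.png",im[:,:,::-1]);print(n,get_calibration(n))
a=[cv2.imread(f"pics/{n}0.png") for n in("scene","side")]
E
```

```text
{'time': 0.0, 'tool_pos': array([200.23459209, 484.87646848, 226.04649341]), 'tcp_rot': array([-3.14006999e+00, -2.41992525e-04,  2.74979339e+00]), 'grip_width': 91.6637163833814}
scene {'mtx': array([[503.64959195,   0.        , 278.08784123],
       [  0.        , 503.64959195, 209.49220611],
       [  0.        ,   0.        ,   1.        ]]), 'position': array([ 897.86503357, -364.19663417,  541.16754921]), 'attitude': array([-2.31656803,  0.02032415,  0.70227482])}
side {'mtx': array([[378.88087068,   0.        , 277.70968808],
       [  0.        , 378.88087068, 200.81207781],
       [  0.        ,   0.        ,   1.        ]]), 'position': array([567.22396446, 405.96436157, 570.14975466]), 'attitude': array([-2.45152178e+00,  2.12446237e-03, -3.12281942e+00])}
wrist {'mtx': array([[373.25194663,   0.        , 273.53109481],
       [  0.        , 373.25194663, 209.57009344],
       [  0.        ,   0.        ,   1.        ]]), 'mount': array([[-7.94704714e-04, -9.59836637e-01, -2.80558371e-01,
         7.65797606e+01],
       [ 9.99999586e-01, -8.87042850e-04,  2.02139186e-04,
         6.05076669e-01],
       [-4.42887893e-04, -2.80558094e-01,  9.59836944e-01,
        -1.58172084e+02],
       [ 0.00000000e+00,  0.00000000e+00,  0.00000000e+00,
         1.00000000e+00]])}
```

View pics/scene0.png

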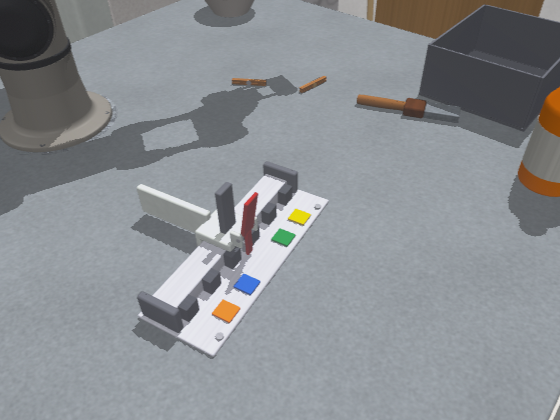

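View pics/side0.png

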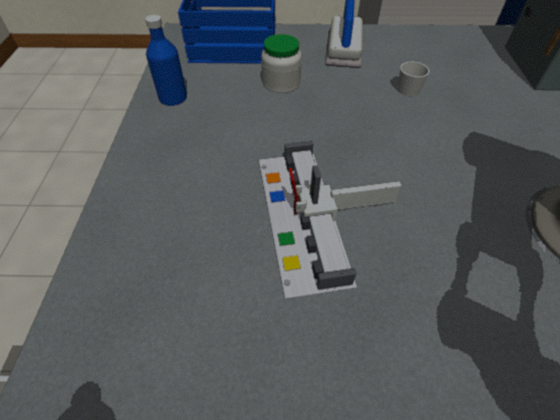

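The scene view shows the tags along the plate: yellow (299,216), green (283,237), blue (247,284) and orange (226,311). The post is at about (226,208) and the lever at about (249,222), so blue is one notch from the middle. The side view agrees, with blue at (277,197).

```bash
cat > h.py <<'E'
import numpy as np,cv2
from scipy.spatial.transform import Rotation as R
from plant import *
def ray(n,uv,z):
    c=get_calibration(n);d=R.from_euler('xyz',c['attitude']).as_matrix()@np.linalg.solve(c['mtx'],[*uv,1])
    p=np.array(c['position']);return p+d*(z-p[2])/d[2]
H={'yellow':(22,35),'green':(50,80),'blue':(105,125),'orange':(5,18)}
def tags(n,im,box):
    h=cv2.cvtColor(im,cv2.COLOR_BGR2HSV);x0,y0,x1,y1=box;out={}
    for k,(a,b) in H.items():
        m=cv2.inRange(h,(a,120,60),(b,255,255));w=np.zeros_like(m);w[y0:y1,x0:x1]=m[y0:y1,x0:x1]
        N,_,s,c=cv2.connectedComponentsWithStats(w);i=1+np.argmax(s[1:,4]);out[k]=(c[i],s[i,4])
    return out
def redtop(im,box):
    h=cv2.cvtColor(im,cv2.COLOR_BGR2HSV);x0,y0,x1,y1=box
    m=cv2.inRange(h,(0,120,50),(4,255,255))|cv2.inRange(h,(172,120,50),(180,255,255));w=np.zeros_like(m);w[y0:y1,x0:x1]=m[y0:y1,x0:x1]
    return w
E
python3 - <<'E'
from h import *
np.set_printoptions(precision=1,suppress=True)
B={'scene':(140,160,330,350),'side':(255,140,360,295)}
for n in B:
    im=cv2.imread(f'pics/{n}0.png');t=tags(n,im,B[n]);P={}
    for k in t: P[k]=ray(n,t[k][0],10);print(n,k,t[k],P[k])
    order=['yellow','green','blue','orange'];Q=np.array([P[k][:2] for k in order]);yy=np.array([-1,-.5,.5,1])*100
    A=np.c_[np.ones(4),yy];f,*_=np.linalg.lstsq(A,Q,rcond=None);print('centre',f[0],'dir/len',f[1],np.hypot(*f[1]),np.degrees(np.arctan2(f[1][1],f[1][0])));print('res',Q-A@f)
    w=redtop(im,B[n]);p=cv2.findNonZero(w);b=cv2.minAreaRect(p);print('red',cv2.boundingRect(p),cv2.boxPoints(b))
a=cv2.imread('pics/scene0.png')[165:275,180:320];b=cv2.imread('pics/side0.png')[150:240,270:370]
a=cv2.resize(a,(560,440),interpolation=3);b=cv2.resize(b,(240,216),interpolation=3)
b=cv2.resize(cv2.imread('pics/side0.png')[160:220,280:335],(240,262),interpolation=3)
c=np.zeros((440,800,3),np.uint8);c[:,:560]=a;c[:262,560:]=b;cv2.imwrite('pics/crop.png',c)
E
```

```text
scene yellow (array([298.9, 216.3]), np.int32(221)) [552.8  76.1  10. ]
scene green (array([283.1, 236.6]), np.int32(226)) [561.7  27.8  10. ]
scene blue (array([246.6, 283.7]), np.int32(314)) [580.1 -70.9  10. ]
scene orange (array([225.6, 310.7]), np.int32(370)) [ 589.2 -120.1   10. ]
centre [571.  -21.8] dir/len [ 0.2 -1. ] 0.9990940334211293 -79.48173480352162
res [[ 0.1 -0.3]
 [-0.1  0.4]
 [-0.   0. ]
 [ 0.  -0.1]]
red (244, 192, 14, 24) [[239.1 212. ]
 [252.4 190.4]
 [257.3 193.4]
 [244.  215. ]]
side yellow (array([291. , 262.6]), np.int32(203)) [552.   78.6  10. ]
side green (array([285.8, 238.2]), np.int32(161)) [561.2  29.3  10. ]
side blue (array([277. , 195.9]), np.int32(138)) [578.7 -68.5  10. ]
side orange (array([272.8, 177.5]), np.int32(121)) [ 588.2 -117.3   10. ]
centre [570.  -19.5] dir/len [ 0.2 -1. ] 0.9954965164798616 -79.59088318330025
res [[-0.   0.1]
 [ 0.1 -0.2]
 [-0.3 -0.1]
 [ 0.2  0.1]]
red (288, 168, 11, 46) [[287.9 168.2]
 [293.4 167.3]
 [300.3 212.2]
 [294.8 213. ]]
```

View pics/crop.png

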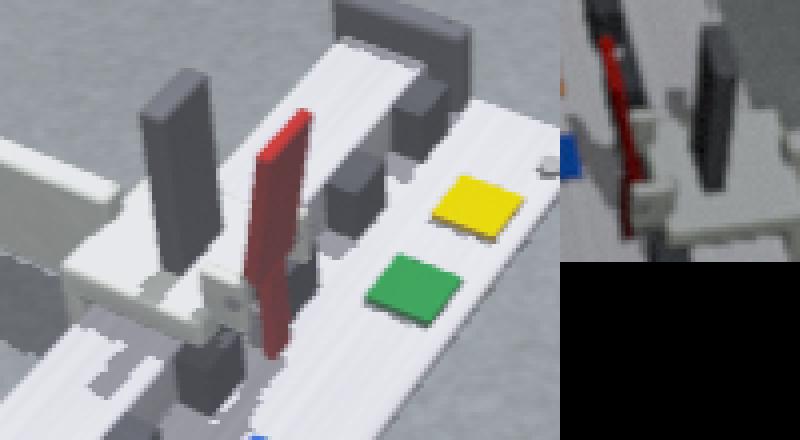

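The crop shows the grey post's top centred near (176,90), which is scene pixel (224,187.5). The red lever's top edge runs from (262,155) to (305,112), so the lever is on the tag side of the post.

Run:
```python
from h import *
np.set_printoptions(precision=1,suppress=True)
a=np.radians(10.46);X=np.array([np.cos(a),np.sin(a)]);Y=np.array([-X[1],X[0]])
c=np.array([570.5,-20.7])-47.5*X;print('grip guess',c)
def s(n,k,u,z):
    p=ray(n,u,z)[:2];print(n,k,p,'gauge xy',(p-c)@X,(p-c)@Y)
s('scene','post',(180+176/4,165+88/4),118)
s('scene','levertop',(180+285/4,165+134/4),118)
f=240/55
s('side','post',(280+157/f,160+32/f),118)
s('side','levertop',(280+46/f,160+40/f),118)
o=get_obs();r=R.from_euler('xyz',o['tcp_rot']).as_matrix()
print(r, o['tool_pos']);
print('yaw tool y',np.degrees(np.arctan2(r[1,1],r[0,1])))
# wrist projection check of grip point & tag
cw=get_calibration('wrist');M=cw['mount']
for p in ([*c,118],[*(c+47.5*X-50*Y),10]):
    q=np.linalg.inv(M)@np.r_[r.T@(np.array(p)-o['tool_pos']),1];print('wrist',(cw['mtx']@q[:3])/q[2])
t=np.r_[c+1*X,81];print('to go tool',r.T@(t-o['tool_pos']), r.T@(t-o['tool_pos'])/25)
```

```text
grip guess [523.8 -29.3]
scene post [512.4 -31.4] gauge xy -11.546195389845671 0.04415230051200192
scene levertop [555.5 -25.7] gauge xy 31.842360064733427 -2.212865359631925
side post [512.7 -40.7] gauge xy -12.969844622903526 -9.169875908893783
side levertop [555.1 -35.7] gauge xy 29.676112166219696 -11.988920459374295
[[-0.9  0.4 -0. ]
 [ 0.4  0.9 -0. ]
 [ 0.  -0.  -1. ]] [200.3 485.  226.2]
yaw tool y 67.55004059442918
wrist [-41.9 634.9   1. ]
wrist [ 18.7 561.8   1. ]
to go tool [-496.2 -351.1  145.5] [-19.8 -14.    5.8]
```

arm_command([
  [-0.99,-0.7,0],
  [-0.99,-0.7,0],
  [-0.99,-0.7,0],
  [-0.99,-0.7,0],
  [-0.99,-0.7,0],
], gripper=[91,91,91,91,91], twist=[0,0,0,0,0])

```text
time: 0.78
tool_pos: [281.8, 356.2, 226.6]
tcp_rot: [-3.141, -0.0, 2.75]
contact_force: [0.1, 0.1, -0.0]
grip_width: 90.8
finger_force: 0.0
```

arm_command([
  [-0.99,-0.7,0],
  [-0.99,-0.7,0],
  [-0.99,-0.7,0],
  [-0.99,-0.7,0],
  [-0.99,-0.7,0],
], gripper=[91,91,91,91,91], twist=[0,0,0,0,0])

```text
time: 1.4
tool_pos: [362.7, 228.1, 226.6]
tcp_rot: [-3.141, -0.0, 2.75]
contact_force: [-0.0, -0.0, 1.1]
grip_width: 91.0
finger_force: 0.0
```

arm_command([
  [-0.99,-0.7,0],
  [-0.99,-0.7,0],
  [-0.99,-0.7,0],
  [-0.99,-0.7,0],
  [-0.99,-0.7,0],
], gripper=[91,91,91,91,91], twist=[0,0,0,0,0])

```text
time: 2.02
tool_pos: [443.7, 99.9, 226.6]
tcp_rot: [-3.142, -0.0, 2.75]
contact_force: [0.5, 0.4, 0.2]
grip_width: 90.9
finger_force: 0.0
```

arm_command([
  [-0.99,-0.7,0],
  [-0.99,-0.7,0],
  [0,0,0],
  [0,0,0],
  [0,0,0],
], gripper=[91,91,91,91,91], twist=[1,1,1,1,1])

```text
time: 2.65
tool_pos: [473.3, 48.2, 226.4]
tcp_rot: [-3.141, -0.001, 2.31]
contact_force: [-0.6, 0.1, 0.7]
grip_width: 90.9
finger_force: 0.0
```

arm_command([
  [0,0,0],
  [0,0,0],
  [0,0,0],
  [0,0,0],
  [0,0,0],
], gripper=[91,91,91,91,91], twist=[1,1,1,1,1])

```text
time: 3.28
tool_pos: [473.2, 48.3, 226.5]
tcp_rot: [-3.141, -0.0, 1.874]
contact_force: [0.5, 0.1, 0.9]
grip_width: 91.0
finger_force: 0.0
```

arm_command([
  [0,0,0],
  [0,0,0],
  [0,0,0],
  [0,0,0],
  [0,0,0],
], gripper=[91,91,91,91,91], twist=[1,0.4,0,0,0])

```text
time: 3.9
tool_pos: [473.4, 48.3, 226.7]
tcp_rot: [-3.142, -0.0, 1.756]
contact_force: [-0.3, -0.5, -0.5]
grip_width: 91.1
finger_force: 0.0
```

```bash
cat >> h.py <<'E'
a=np.radians(10.46);X=np.array([np.cos(a),np.sin(a)]);Y=np.array([-X[1],X[0]])
c=np.array([570.5,-20.7])-47.5*X
def go(dx,dy,z):
    o=get_obs();r=R.from_euler('xyz',o['tcp_rot']).as_matrix()
    t=np.r_[c+dx*X+dy*Y,z];d=t-o['tool_pos']
    print('t',o['time'],'q',np.round(o['joint_positions'],2),'w',o['grip_width'],'F',o['contact_force'],'ff',o['finger_force'])
    print('gauge xy',(o['tool_pos'][:2]-c)@X,(o['tool_pos'][:2]-c)@Y,'z',o['tool_pos'][2],'dtool/25',r.T@d/25,'twist',(np.degrees(np.arctan2(r[1,1],r[0,1]))-10.46)/5)
E
python3 - <<'E'
from h import *
go(1,0,81)
o=get_obs();im=capture('wrist');cv2.imwrite('pics/w1.png',im[:,:,::-1])
E
```

```text
t 3.9 q [-0.06  0.25  1.65  0.    1.24 -0.24] w 91.06749633588525 F [-0.33333533 -0.45406606 -0.49599551] ff 0.0
gauge xy -35.4565994789252 85.48856052183919 z 226.7120113480649 dtool/25 [-3.42304113  1.45078198  5.82829389] twist 0.025211125039387737
```

View pics/w1.png

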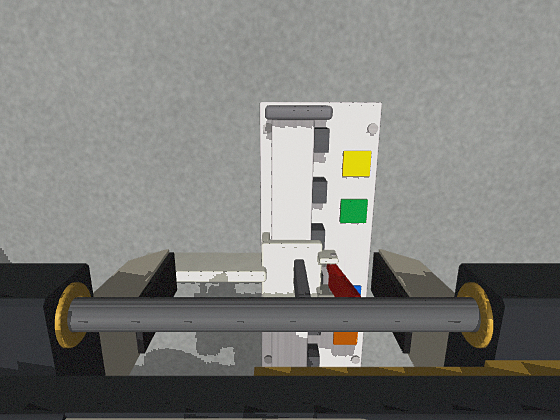

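The wrist picture shows the gauge aligned with the image axes: yellow at (357,163), green at (353,210), with the post at (300,280) and the red lever at (342,280) partly behind the gripper bar.

arm_command([
  [-0.9,0.4,0.4],
  [-0.9,0.4,0.4],
  [-0.8,0.4,0.4],
  [-0.8,0.25,0.4],
  [0,0,0],
], gripper=[91,91,91,91,91], twist=[0,0,0,0,0])

```text
time: 4.58
tool_pos: [524.7, -29.9, 185.5]
tcp_rot: [-3.14, -0.001, 1.753]
contact_force: [-0.6, 0.4, -0.4]
grip_width: 91.1
finger_force: 0.0
```

Run:
```python
from h import *
np.set_printoptions(precision=1,suppress=True)
im0=cv2.imread('pics/w1.png');cw=get_calibration('wrist')
def wr(im,pos,rot):
    r=R.from_euler('xyz',rot).as_matrix();M=cw['mount']
    t=tags('wrist',im,(180,90,560,262) )
    for k in('yellow','green'):
        d=r@M[:3,:3]@np.linalg.solve(cw['mtx'],[*t[k][0],1]);p=r@M[:3,3]+pos;q=(p+d*(10-p[2])/d[2])[:2]-c
        print(k,t[k],'gauge',q@X,q@Y)
wr(im0,np.array([473.4,48.3,226.7]),[-3.1416,0,1.756])
go(1,0,81);o=get_obs();im=capture('wrist')[:,:,::-1];cv2.imwrite('pics/w2.png',im);wr(np.ascontiguousarray(im),o['tool_pos'],o['tcp_rot'])
cv2.imwrite('pics/s2.png',capture('scene')[120:330,130:340,::-1].repeat(2,0).repeat(2,1))
```

```text
Traceback (most recent call last):
  File "h.py", line 12, in tags
    N,_,s,c=cv2.connectedComponentsWithStats(w);i=1+np.argmax(s[1:,4]);out[k]=(c[i],s[i,4])
                                                    ~~~~~~~~~^^^^^^^^^
ValueError: attempt to get argmax of an empty sequence
```

```bash
sed -i 's/    N,_,s,c=/    if not w.any(): continue\n    N,_,s,c=/' h.py
python3 - <<'E'
from h import *
np.set_printoptions(precision=1,suppress=True)
im0=cv2.imread('pics/w1.png');cw=get_calibration('wrist')
def wr(im,pos,rot):
    r=R.from_euler('xyz',rot).as_matrix();M=cw['mount']
    t=tags('wrist',im,(180,0,560,262) )
    for k in('yellow','green'):
      if k in t:
        d=r@M[:3,:3]@np.linalg.solve(cw['mtx'],[*t[k][0],1]);p=r@M[:3,3]+pos;q=(p+d*(10-p[2])/d[2])[:2]-c
        print(k,t[k],'gauge',q@X,q@Y)
wr(im0,np.array([473.4,48.3,226.7]),[-3.1416,0,1.756])
go(1,0,81);o=get_obs();im=capture('wrist')[:,:,::-1];cv2.imwrite('pics/w2.png',im);wr(np.ascontiguousarray(im),o['tool_pos'],o['tcp_rot'])
cv2.imwrite('pics/s2.png',capture('scene')[120:330,130:340,::-1].repeat(2,0).repeat(2,1))
E
```

```text
Traceback (most recent call last):
  File "h.py", line 13, in tags
    N,_,s,c=cv2.connectedComponentsWithStats(w);i=1+np.argmax(s[1:,4]);out[k]=(c[i],s[i,4])
                                                    ~~~~~~~~~^^^^^^^^^
ValueError: attempt to get argmax of an empty sequence
```

```bash
sed -n 8,15p h.py
python3 - <<'E'
from h import *
im=cv2.imread('pics/w1.png');print(im.shape)
h=cv2.cvtColor(im,cv2.COLOR_BGR2HSV)
for k,(a,b) in H.items():
    m=cv2.inRange(h,(a,120,60),(b,255,255));m[262:]=0;r=cv2.connectedComponentsWithStats(m);print(k,r[0],r[2][:4].tolist(),r[3][:4].tolist(),m.sum()//255)
E
```

```text
def tags(n,im,box):
    h=cv2.cvtColor(im,cv2.COLOR_BGR2HSV);x0,y0,x1,y1=box;out={}
    for k,(a,b) in H.items():
        m=cv2.inRange(h,(a,120,60),(b,255,255));w=np.zeros_like(m);w[y0:y1,x0:x1]=m[y0:y1,x0:x1]
        if not w.any(): continue
    N,_,s,c=cv2.connectedComponentsWithStats(w);i=1+np.argmax(s[1:,4]);out[k]=(c[i],s[i,4])
    return out
def redtop(im,box):
(420, 560, 3)
yellow 2 [[0, 0, 560, 420, 234504], [342, 151, 29, 26, 696]] [[279.2720507965749, 209.63775457987924], [356.30316091954023, 163.08620689655172]] 696
green 2 [[0, 0, 560, 420, 234563], [340, 199, 28, 24, 637]] [[279.2997659477411, 209.4973631817465], [353.23233908948197, 210.47095761381476]] 637
blue 1 [[0, 0, 560, 420, 235200]] [[279.5, 209.5]] 0
orange 1 [[0, 0, 560, 420, 235200]] [[279.5, 209.5]] 0
```

Only the sed indentation was wrong, so I'm fixing that.

```bash
sed -i 's/^    N,_,s,c=/        N,_,s,c=/' h.py
python3 - <<'E'
from h import *
np.set_printoptions(precision=1,suppress=True)
im0=cv2.imread('pics/w1.png');cw=get_calibration('wrist')
def wr(im,pos,rot):
    r=R.from_euler('xyz',rot).as_matrix();M=cw['mount']
    t=tags('wrist',im,(180,0,560,262) )
    for k in('yellow','green'):
      if k in t:
        d=r@M[:3,:3]@np.linalg.solve(cw['mtx'],[*t[k][0],1]);p=r@M[:3,3]+pos;q=(p+d*(10-p[2])/d[2])[:2]-c
        print(k,t[k],'gauge',q@X,q@Y)
wr(im0,np.array([473.4,48.3,226.7]),[-3.1416,0,1.756])
go(1,0,81);o=get_obs();im=capture('wrist')[:,:,::-1];cv2.imwrite('pics/w2.png',im);wr(np.ascontiguousarray(im),o['tool_pos'],o['tcp_rot'])
cv2.imwrite('pics/s2.png',capture('scene')[120:330,130:340,::-1].repeat(2,0).repeat(2,1))
E
```

```text
yellow (array([356.3, 163.1]), np.int32(696)) gauge 47.68771419731687 101.78418900293525
green (array([353.2, 210.5]), np.int32(637)) gauge 47.66691122276157 51.91196044215833
t 4.575 q [-0.2  0.4  1.6 -0.   1.2 -0.4] w 91.06240562633289 F [-0.6  0.4 -0.4] ff 0.0
gauge xy 0.7914793022411026 -0.6903738677432717 z 185.53343279780293 dtool/25 [0.  0.  4.2] twist -0.001601390980905748
yellow (array([330.4,  69. ]), np.int32(1092)) gauge 47.92579934755918 101.57017550940371
green (array([328.1, 130. ]), np.int32(917)) gauge 47.96787249302012 51.384144358296766
```

View pics/s2.png

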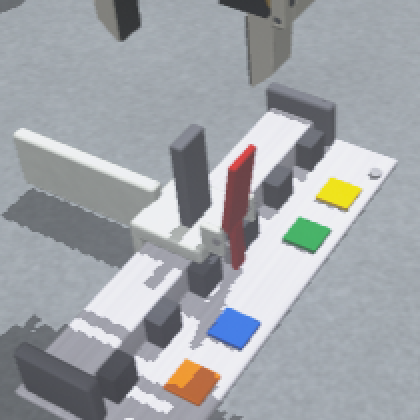

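All three cameras agree to within 2 mm, and the crop shows the fingers above the post and lever, one on each side. Next I descend.

arm_command([
  [0.03,0.02,0.9],
  [0,0,0.9],
  [0,0,0.8],
  [0,0,0.8],
  [0,0,0.8],
], gripper=[91,91,91,91,91], twist=[0,0,0,0,0])

```text
time: 5.3
tool_pos: [525.1, -27.1, 81.8]
tcp_rot: [3.141, 0.0, 1.756]
contact_force: [0.0, 0.1, -0.6]
grip_width: 91.0
finger_force: 0.0
```

arm_command([
  [0,0,0],
  [0,0,0],
  [0,0,0],
  [0,0,0],
  [0,0,0],
], gripper=[28,28,28,28,28], twist=[0,0,0,0,0])

```text
time: 5.92
tool_pos: [526.4, -27.9, 82.7]
tcp_rot: [3.138, 0.001, 1.755]
contact_force: [4.4, 0.9, 2.8]
grip_width: 45.5
finger_force: 2.0
```

arm_command([
  [0,0,0],
  [0,0,0],
  [0,0,0],
  [0,0,0],
  [0,0,0],
], gripper=[28,28,28,28,28], twist=[0,0,0,0,0])

```text
time: 6.55
tool_pos: [525.2, -28.1, 82.7]
tcp_rot: [3.141, 0.001, 1.755]
contact_force: [-1.7, -0.1, 9.0]
grip_width: 34.3
finger_force: 30.5
```

Run:
```python
from h import *
np.set_printoptions(precision=2,suppress=True)
go(0,-50,81)
cv2.imwrite('pics/s3.png',capture('scene')[120:330,130:340,::-1].repeat(2,0).repeat(2,1))
```

```text
t 6.55 q [-0.2   0.5   1.71 -0.    0.92 -0.38] w 34.282665814802186 F [-1.71 -0.08  9.04] ff 30.486960327252746
gauge xy 1.6392439744386635 0.960352068387454 z 82.66251529976937 dtool/25 [-2.04 -0.07  0.07] twist 0.01710588352602649
```

View pics/s3.png

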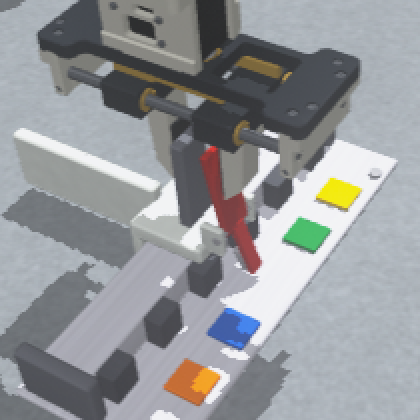

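The lever is squeezed: the opening is 34 mm, the grip force 30 N, and the picture shows the lever tilted in towards the post. Now I slide it 50 mm towards blue.

arm_command([
  [-0.2,0,0],
  [-0.25,0,0],
  [-0.25,0,0],
  [-0.25,0,0],
  [-0.25,0,0],
], gripper=[28,28,28,28,28], twist=[0,0,0,0,0])

```text
time: 7.22
tool_pos: [530.6, -57.4, 82.6]
tcp_rot: [3.141, 0.0, 1.755]
contact_force: [-1.3, 2.3, 9.2]
grip_width: 34.3
finger_force: 30.5
```

arm_command([
  [-0.25,0,0],
  [-0.25,0,0],
  [-0.2,0,0],
  [-0.1,0,0],
  [0,0,0],
], gripper=[28,28,28,28,28], twist=[0,0,0,0,0])

```text
time: 7.85
tool_pos: [534.3, -77.4, 82.7]
tcp_rot: [3.141, 0.001, 1.755]
contact_force: [-0.4, -0.7, 8.2]
grip_width: 34.4
finger_force: 30.5
```

Run:
```python
from h import *
np.set_printoptions(precision=2,suppress=True)
go(0,-50,81)
cv2.imwrite('pics/s4.png',capture('scene')[120:330,130:340,::-1].repeat(2,0).repeat(2,1))
```

```text
t 7.85 q [-0.29  0.53  1.67 -0.    0.94 -0.47] w 34.387410241825684 F [-0.38 -0.67  8.16] ff 30.503111500293016
gauge xy 1.6327128102552404 -49.20130528709507 z 82.65810109548971 dtool/25 [-0.03 -0.07  0.07] twist 0.015259572967560331
```

View pics/s4.png

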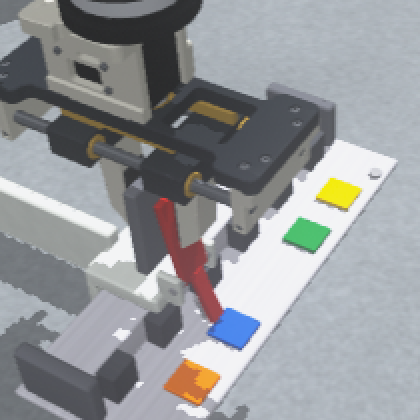

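The stop is next to the blue tag, in the same position relative to the notch blocks as it had at the start. Releasing, then retreating upward.

arm_command([
  [0,0,0],
  [0,0,0],
  [0,0,0],
  [0,0,0],
  [0,0,0],
], gripper=[91,91,91,91,91], twist=[0,0,0,0,0])

```text
time: 8.52
tool_pos: [532.8, -76.7, 81.0]
tcp_rot: [-3.139, -0.001, 1.755]
contact_force: [0.1, 0.5, -0.3]
grip_width: 79.7
finger_force: 0.0
```

arm_command([
  [0,0,0],
  [0,0,0],
  [0,0,-0.5],
  [0,0,-0.9],
  [0,0,-0.9],
], gripper=[91,91,91,91,91], twist=[0,0,0,0,0])

```text
time: 9.15
tool_pos: [534.2, -76.9, 140.7]
tcp_rot: [3.141, 0.0, 1.755]
contact_force: [0.5, 0.3, -0.3]
grip_width: 91.0
finger_force: 0.0
```

arm_command([
  [0,0,-0.9],
  [0,0,-0.9],
  [0,0,-0.5],
  [0,0,0],
  [0,0,0],
], gripper=[91,91,91,91,91], twist=[0,0,0,0,0])

```text
time: 9.78
tool_pos: [533.7, -76.8, 196.0]
tcp_rot: [-3.14, -0.001, 1.755]
contact_force: [1.2, -0.7, -0.2]
grip_width: 90.9
finger_force: 0.0
```

Run:
```python
from h import *
np.set_printoptions(precision=2,suppress=True)
go(0,-50,81)
cv2.imwrite('pics/s5.png',capture('scene')[120:330,130:340,::-1].repeat(2,0).repeat(2,1))
```

```text
t 9.775 q [-0.29  0.39  1.53  0.    1.22 -0.47] w 90.92613851785701 F [ 1.16 -0.73 -0.18] ff 0.0
gauge xy 1.1114991431058847 -48.491230433569704 z 195.973942816004 dtool/25 [-0.06 -0.04  4.6 ] twist 0.018156178058152152
```

View pics/s5.png

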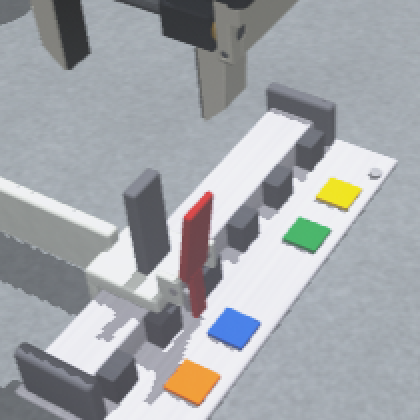

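The lever stands away from the post as it did at rest, with its top edge centred near (198,207) in the crop and the post top near (143,183). A quick numeric check before handing in.

Run:
```python
from h import *
for k,u in(('post',(143,183)),('lever',(198,208))):
    p=ray('scene',(130+u[0]/2,120+u[1]/2),118)[:2]-c;print(k,p@X,p@Y+50)
```

```text
post -9.543584113821636 -2.2893966653888995
lever 32.85470440655264 -4.383264970220743
```

The lever top is back at about 32 mm, its rest value, and the stop is within about 4 mm of the tag along the rail. Both are inside the limits.

```bash
python3 -c "
from plant import *
print(close_job())"
```

```text
the job is handed in; nothing more can be done
None
```

The stop was slid to the blue tag with the lever held squeezed, then released; by my camera check it is locked there, within about 4 mm along the rail, and the job is handed in (no verdict was returned).

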